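# Stack the tub lids and hold the spring keeper over them

## Robot

A 6-joint arm with a two-finger parallel gripper is mounted at the origin on the work surface. World frame = base frame: x ahead of the robot, y to its left, z up, the work surface at z = 0. Lengths are in m, angles in rad, forces in N, time in s.
With the tool pointing down it reaches from about 0.275 to 0.75 m from the base axis. Payload 10.2 kg.
Tool frame: the origin (TCP) lies midway between the tips of the shut fingers; the grasp point (between the pads) lies 19 mm behind it (grip_point_offset is the distance from the TCP to the grasp point, in m); z points along the fingers, y is the line along which they close (so a half turn about z gives the same grasp; the last joint's range is limited). The gripper opens to 85 mm and grips with 20 to 120 N. Pads are 22 mm wide; open, the fingers measure 114 mm over their backs; the gripper's body (76 mm by 85 mm) begins 54 mm behind the grasp point. The pads swing forward as they close: fully open they stand 13 mm farther back than shut.
Start: joints at [-1.553, 0.313, 1.498, -0, 1.331, -0.223], TCP at [0.125, -0.51, 0.231] pointing down, gripper open.
Joint ranges: [-2.94, 2.94], [-0.97, 2.17], [0.19, 2.56], [-1.23, 4.37], [0.02, 3.11], [-2.88, 2.88]. Speed limits (rad/s): [2.39, 2.39, 3.01, 3.14, 3.14, 3.14].

## Interface

Orientations are given as a unit quaternion [w, x, y, z].
In Python, from bench import observe, snapshot, finish_job, grip_point_offset gives the robot as it stands. The module is installed in compiled form; this text tells all that it offers.
- The arm moves only by the tool jog_arm, never from a script. Its argument "increments" is a list of rows, each a list of 3 entries, a list of its own where there are three numbers: the shift along the tool's x, y, z in m, then the turn, a rotation vector about the tool's x, y, z in rad, then the opening in per cent of the stroke, from 0 (shut) to 100 (fully open). In form: [[[tx, ty, tz], [rx, ry, rz], fingers], ...]. A call has 1 to 12 rows; each row shifts and turns the commanded pose from where the row before left it, along the tool's axes as they then stand; what a row does not reach is not made up. A row lasts 1/8 s, in which the tool goes at most 62.5 mm and 10.7 degrees, less where a joint would pass 70% of its speed; a pose out of reach is approached as far as the arm can. A call is refused whole if a number of a shift passes 0.0625 or a number of a turn 0.188, either way. A call with a gripper value outside its range is refused whole. The fingers move at their own pace and stop on an object; "grip_force" is the grip in N (left out, the last holds). Time passes only in rows, so rows that do not move let the fingers close. It gives the time, the measured TCP pose, the force, the opening and the grip force at its end, in the units of the state.
- observe(): the state, without advancing time (a new reading comes with each control period).
- snapshot(name): name is "scene" or "top" or "wrist"; returns a dict with "pixels" (384x512x3 uint8, red, green, blue), "intrinsics" (3x3 intrinsics, pixels), "dist" ([k1, k2, p1, p2, k3] as OpenCV has them; the pictures are not rectified), "rvec" (rotation vector, rad) and "tvec" (3), from world to camera coordinates, as OpenCV has them; the wrist camera has in their place "mount" (4x4, takes a point from camera to tool coordinates, whose origin is the TCP and whose axes are the flange's). Camera axes: x right, y down, z forward; pixel columns grow to the right and rows downward; lengths in m; the calibration is good to about 2 mm. A picture is of the moment at which its call begins: read the wrist's pose just before it. There is no depth.
- finish_job(): hands the job in; it is judged then, once.
The state is a dict: "t": time; "joint_positions": joint angles; "joint_vel": joint speeds; "joint_efforts": joint torques, N m; "tool_pos": TCP position; "tcp_rot": TCP orientation; "wrist_force": force on the tool from outside, world axes, zero at the start; "ft_torque": the same for the moment, N m; "grip_width": opening from 0.0 (shut) to 1.0 (fully open); "grasp_force": force on a finger pad.
Only numpy, scipy, OpenCV 4.12 (cv2) and the standard library are available. Lean on these libraries where they do the work, as an engineer would, in place of code of your own. Each camera call takes 0.05 s, during which the arm holds its last target. There are 200 camera calls.

## Task

On the drinks trolley, stack the two loose rectangular lids squarely on top of the one already lying on the steel stand, so the three make one neat pile. Then, with the gripper's fingers, swing the stand's spring keeper arm by its knob round over the pile as far as it goes, to its stop, and finish while still holding it there against the spring so that a colleague can pin it. Leave the other things on the trolley where they are.

Things in the scene. Friction and masses are not known exactly. Their poses are not given: they have to be found in the camera images.
- stand: Steel stand fixed to the trolley: base plate 235 x 130 x 8 mm with a dark block 116 x 62 mm, the pile's platform, its top 20 mm above the trolley. Origin: trolley top, below the platform's centre; x along the platform's long side, y along its short side, z up. Pivot post at x = -100 mm, y = 0; thin stop pin (8 mm wide, 84 mm tall) at x = -75 mm, y = +15.5 mm.
- pivot (a point): Point on the keeper's vertical hinge axis, 80 mm above the trolley (stand x = -100 mm, y = 0); axes as the stand's. The keeper's steel arm is 22 mm wide and 8 mm thick, its underside 72 mm and its top 80 mm above the trolley: it passes 10 mm above a pile of three lids.
- keeper (a joint): Angle (rad) of the keeper arm about its vertical pivot: 0 at rest, sprung clear of the pile, pointing 1.4 rad clockwise (seen from above) from the stand's +x; grows counter-clockwise; 1.4 is the stop, the arm along the stand's +x over the pile. The spring always pulls it back to 0: at the knob about 2 N to start, 5.5 N at the stop.
- knob (a point): Centre of the top of the black upright round knob on the keeper's end: 20 mm in diameter, 45 mm tall, from the arm's top at 80 mm to 125 mm above the trolley, 195 mm from the hinge axis. Its x axis points outwards along the arm.
- bottom_lid: Rectangular white plastic lid already lying on the stand's platform, 110 x 56 x 14 mm, loose, 50 to 100 g. Origin: centre of its underside; x along its long side, z up. The loose lids are the same.
- lid_a: Loose rectangular white plastic lid 110 x 56 x 14 mm lying flat on the trolley to the left of the stand. Origin: centre of its underside; x along its long side, z up. The two loose lids are alike and may be stacked in either order.
- lid_b: The other loose rectangular lid, the same.
- round_lid: Round white lid, 84 mm in diameter, 14 mm high, lying among the rectangular ones; not part of the job. Origin: centre of its underside.
- beaker: Clear beaker 68 mm wide, 100 mm tall, to be left alone. Origin: centre of its underside.
- mug: White mug 80 mm wide, 90 mm tall, handle to its +y, to be left alone. Origin: centre of its underside.
- tub: Grey open tub 110 x 110 x 100 mm, to be left alone. Origin: centre of its underside.
- spoon: Steel spoon 150 mm long lying flat along its x axis, to be left alone. Origin: at its underside.
- milk: White bottle 90 mm wide, 220 mm tall, to be left alone. Origin: centre of its underside.
Mind the look-alikes: they are no part of the job. Leave any brown or pink look-alike of the lid_b alone.

How it is judged:
On the way, in this order (a step that is already met when the one before it is completed fails the run):
1. both loose lids lie squarely on the bottom lid and are let go (((height (world z) of lid_a between 0.03 and 0.038 m and height (world z) of lid_b between 0.044 and 0.052 m) or (height (world z) of lid_b between 0.03 and 0.038 m and height (world z) of lid_a between 0.044 and 0.052 m)) and horizontal distance between each of lid_a, lid_b and bottom_lid below 0.008 m and angle between the x axis of each of lid_a, lid_b and the x axis of bottom_lid, either way round below 0.14 rad and angle between each of lid_a, lid_b's own z axis and vertical below 0.06 rad and horizontal distance between bottom_lid and stand below 0.015 m and height (world z) of bottom_lid between 0.017 and 0.023 m and linear speed of each of lid_a, lid_b below 0.02 m/s and contact force between the fingers and lid_a below 0.2 N and contact force between the fingers and lid_b below 0.2 N), for 0.3 s.
2. the fingers hold the keeper at its stop over the neat pile (all of step 1 and value of joint keeper above 1.33 rad and contact force between the fingers and keeper above 2 N and velocity of joint keeper below 0.1 rad/s and contact force between keeper and lid_a below 0.5 N and contact force between keeper and lid_b below 0.5 N and contact force between keeper and bottom_lid below 0.5 N and contact force between keeper and round_lid below 0.5 N and contact force between keeper and beaker below 0.5 N and contact force between keeper and mug below 0.5 N and contact force between keeper and tub below 0.5 N and contact force between keeper and spoon below 0.5 N and contact force between keeper and milk below 0.5 N), for 0.5 s.
At the end, for the whole second after the job is handed in: Three lids in a flat, still, untouched pile on the stand (upper ones within 8 mm and 0.14 rad of the bottom one, it within 15 mm of the platform's centre); the fingers press the keeper with over 2 N at above 1.33 rad, no lid or other thing touching it (all of step 2); the arm keeps its last pose, push and grip.
It fails at once if another thing on the trolley was moved by more than 30 mm (distance of any of round_lid, beaker, mug, tub, spoon, milk from where it was at the start of the episode above 0.03 m).
It also fails if it takes over 72 s, if anything falls off the work surface, if the arm or the gripper's body presses on something with over 40 N, if the wrist force passes 120 N, or if a joint passes its speed limit or range.

## Working session

There is one attempt and no reset: what is moved stays moved. The work goes in short steps, Python scripts to look and compute and a tool call to move; the robot and the scene stay as the last step left them, time stands still between calls to the robot, and variables do not carry over. Pictures are saved under pics/ and viewed, at most 10 in all, crops included, and the job is handed in when it is done.

Besides the shell and the picture viewer there is one more tool, called after ">>>" by a JSON object that holds its "method" and its "body". jog_arm: Moves the arm, as the interface text tells. Its arguments: {"type":"object","properties":{"increments":{"type":"array","items":{"type":"array"}},"grip_force":{"type":"number"}},"required":["increments"]}

```bash
mkdir -p pics
cat > h.py <<'E'
import numpy as np,cv2
from scipy.spatial.transform import Rotation as R
from bench import observe,snapshot,finish_job,grip_point_offset
def toolT():
    o=observe();q=o["tcp_rot"];T=np.eye(4);T[:3,:3]=R.from_quat([q[1],q[2],q[3],q[0]]).as_matrix();T[:3,3]=o["tool_pos"];return T
def shot(name,fn=None):
    T=toolT();s=snapshot(name)
    if name=="wrist": C=T@np.array(s["mount"])
    else:
        M=np.eye(4);M[:3,:3]=cv2.Rodrigues(np.array(s["rvec"],float))[0];M[:3,3]=np.ravel(s["tvec"]);C=np.linalg.inv(M)
    s["C"]=C
    if fn: cv2.imwrite("pics/"+fn,s["pixels"][...,::-1])
    return s
def cast(s,uv,z):
    uv=np.array(uv,float).reshape(-1,1,2)
    n=cv2.undistortPoints(uv,np.array(s["intrinsics"]),np.array(s["dist"])).reshape(-1,2)
    d=np.c_[n,np.ones(len(n))]@s["C"][:3,:3].T;p=s["C"][:3,3]
    return p+d*((z-p[2])/d[:,2])[:,None]
E
python3 - <<'E'
from h import *
import pickle
o=observe();print(o["t"],o["tool_pos"],o["tcp_rot"],grip_point_offset() if callable(grip_point_offset) else grip_point_offset)
a=shot("top","top.png");b=shot("scene","scene.png");pickle.dump((a,b),open("s.pkl","wb"))
print(a["C"],b["C"],a["intrinsics"])
E
```

```text
0.0 [ 0.12516468 -0.50958066  0.23073391] [-6.56302713e-04  9.92761320e-01  1.20102155e-01  6.21244478e-05] 0.0187
[[-1.62559183e-02 -9.90385210e-01  1.37378607e-01  4.11981846e-01]
 [-9.99863460e-01  1.65094464e-02  7.06170957e-04  9.04991529e-03]
 [-2.96742602e-03 -1.37348370e-01 -9.90518359e-01  1.30815785e+00]
 [ 0.00000000e+00  0.00000000e+00  0.00000000e+00  1.00000000e+00]] [[ 0.82269559  0.44938382 -0.34817544  1.11578911]
 [ 0.56830923 -0.63503548  0.52321559 -0.77892461]
 [ 0.01402086 -0.62831848 -0.77782987  1.33103668]
 [ 0.          0.          0.          1.        ]] [[382.87065842   0.         247.83844869]
 [  0.         382.87065842 195.15455697]
 [  0.           0.           1.        ]]
```

View pics/top.png

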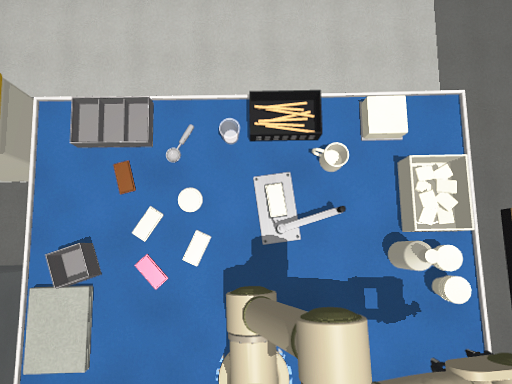

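View pics/scene.png

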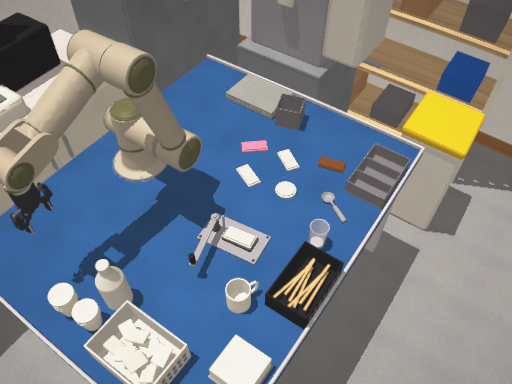

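The top view shows white lids at px (147,223) and (197,248), the bottom lid at (276,200), the pivot at about (281,228) and the knob at (341,209). The pink and brown look-alikes are at (151,272) and (124,177).

```bash
cat >> h.py <<'E'
def lids(s,ztop,roi=None,amin=150,thr=190,amax=1e9):
    im=s["pixels"];m=((im.min(2)>thr)&(im.max(2).astype(int)-im.min(2)<50)).astype(np.uint8)
    if roi: k=np.zeros_like(m);k[roi[1]:roi[3],roi[0]:roi[2]]=1;m&=k
    out=[]
    for c in cv2.findContours(m,cv2.RETR_EXTERNAL,cv2.CHAIN_APPROX_NONE)[0]:
        if not amin<cv2.contourArea(c)<amax: continue
        w=cast(s,c.reshape(-1,2),ztop)[:,:2]
        (x,y),(a,b),t=cv2.minAreaRect((w*1000).astype(np.float32))
        if a<b:a,b,t=b,a,t+90
        M=cv2.moments(c)
        g=cast(s,[M["m10"]/M["m00"],M["m01"]/M["m00"]],ztop)[0]
        out.append((np.round([x,y,a,b]),round((t+90)%180-90,1),np.round(g[:2]*1000),c.reshape(-1,2).mean(0).round()))
    return out
E
python3 - <<'E'
from h import *
import pickle
a,b=pickle.load(open("s.pkl","rb"))
for l in lids(a,.014,(120,170,240,280)):print(l)
for l in lids(a,.034,(262,175,295,222),amin=100):print(l)
print(cast(a,[341,209],.125),cast(a,[281,228],.09),cast(b,[192,258],.125))
E
```

```text
(array([417., 185., 109.,  56.]), -25.5, array([417., 185.]), array([196., 248.]))
(array([501., 351., 107.,  54.]), -34.3, array([500., 351.]), array([147., 223.]))
(array([580., 209.,  79.,  78.]), 0.0, array([580., 208.]), array([190., 199.]))
(array([578., -91., 156., 107.]), -1.0, array([579., -91.]), array([275., 198.]))
[[ 0.52803124 -0.27761181  0.125     ]] [[ 0.47402647 -0.0935308   0.09      ]] [[ 0.53905203 -0.28966324  0.125     ]]
```

```bash
cat >> h.py <<'E'
def plan(x,y,z,yaw,n,dirn=0,f=100):
    "rows to world pose (mm, deg), tool down; print rounded tool-frame rows and end"
    T=toolT();P=T[:3,3].copy();Q=T[:3,:3]
    G=R.from_euler('z',yaw,degrees=True).as_matrix()@np.diag([1,-1,-1.])
    rv=R.from_matrix(Q.T@G).as_rotvec()
    if dirn and rv[2]*dirn<0: rv=rv*(1-2*np.pi/np.linalg.norm(rv))
    st=(np.array([x,y,z])/1000-P)/n;r=np.round(rv/n,3);rows=[]
    for i in range(n):
        t=np.round(Q.T@st,3) if i<n-1 else np.round(Q.T@(np.array([x,y,z])/1000-P),4)
        rows.append([t.tolist(),r.tolist(),f]);P=P+Q@t;Q=Q@R.from_rotvec(r).as_matrix()
    print("tool yaw now",np.degrees(np.arctan2(T[1,0],T[0,0])).round(1));print(str(rows).replace(' ',''))
E
python3 - <<'E'
from h import *
plan(417,185,250,154.5,14,-1)
s=shot("wrist");print(np.array(s["mount"]).round(3))
E
```

```text
tool yaw now 13.8
[[[0.032,-0.043,-0.001],[-0.0,-0.0,-0.175],100],[[0.039,-0.037,-0.001],[-0.0,-0.0,-0.175],100],[[0.045,-0.03,-0.001],[-0.0,-0.0,-0.175],100],[[0.049,-0.021,-0.001],[-0.0,-0.0,-0.175],100],[[0.052,-0.012,-0.001],[-0.0,-0.0,-0.175],100],[[0.054,-0.003,-0.001],[-0.0,-0.0,-0.175],100],[[0.053,0.006,-0.001],[-0.0,-0.0,-0.175],100],[[0.052,0.016,-0.001],[-0.0,-0.0,-0.175],100],[[0.048,0.024,-0.001],[-0.0,-0.0,-0.175],100],[[0.043,0.032,-0.001],[-0.0,-0.0,-0.175],100],[[0.037,0.039,-0.001],[-0.0,-0.0,-0.175],100],[[0.029,0.045,-0.001],[-0.0,-0.0,-0.175],100],[[0.021,0.05,-0.001],[-0.0,-0.0,-0.175],100],[[0.0125,0.0533,-0.0054],[-0.0,-0.0,-0.175],100]]
[[ 0.    -0.957 -0.29   0.074]
 [ 1.     0.001 -0.001 -0.001]
 [ 0.001 -0.29   0.957 -0.141]
 [ 0.     0.     0.     1.   ]]
```

>>> {"method": "jog_arm", "body": {"increments": [[[0.032,-0.043,-0.001],[0,0,-0.175],100],[[0.039,-0.037,-0.001],[0,0,-0.175],100],[[0.045,-0.03,-0.001],[0,0,-0.175],100],[[0.049,-0.021,-0.001],[0,0,-0.175],100],[[0.052,-0.012,-0.001],[0,0,-0.175],100],[[0.054,-0.003,-0.001],[0,0,-0.175],100],[[0.053,0.006,-0.001],[0,0,-0.175],100],[[0.052,0.016,-0.001],[0,0,-0.175],100],[[0.048,0.024,-0.001],[0,0,-0.175],100],[[0.043,0.032,-0.001],[0,0,-0.175],100],[[0.037,0.039,-0.001],[0,0,-0.175],100],[[0.029,0.045,-0.001],[0,0,-0.175],100]]}}

```text
t: 1.65
tool_pos: [0.375, 0.0863, 0.2434]
tcp_rot: [0.0, 0.387, 0.922, 0.0]
wrist_force: [0.6, -0.8, 0.5]
grip_width: 1.002
grasp_force: 0.0
```

>>> {"method": "jog_arm", "body": {"increments": [[[0.021,0.05,-0.001],[0,0,-0.175],100],[[0.012,0.053,-0.005],[0,0,-0.175],100],[[0,0,0],[0,0,0],100],[[0,0,0],[0,0,0],100]]}}

```text
t: 2.15
tool_pos: [0.4169, 0.1839, 0.2489]
tcp_rot: [-0.0, 0.224, 0.975, -0.0]
wrist_force: [0.9, -0.6, 0.3]
grip_width: 0.999
grasp_force: 0.0
```

Run:
```python
from h import *
s=shot("wrist","w1.png");o=observe();print(o["t"],o["tool_pos"].round(4),o["joint_positions"].round(2))
for l in lids(s,.014,amin=1500):print(l)
plan(417,185,250,154.5,1)
```

```text
2.2 [0.4169 0.1835 0.2491] [ 0.16  0.14  1.66 -0.    1.33 -0.96]
(array([455., -90., 125.,  50.]), -83.1, array([449., -84.]), array([ 88., 264.]))
(array([497., 350., 108.,  56.]), -33.6, array([494., 352.]), array([398., 156.]))
(array([332., 328.,  72.,  42.]), 41.1, array([327., 320.]), array([329.,  40.]))
tool yaw now 154.1
[[[0.0006,0.0014,-0.0009],[-0.001,-0.0,-0.008],100]]
```

View pics/w1.png

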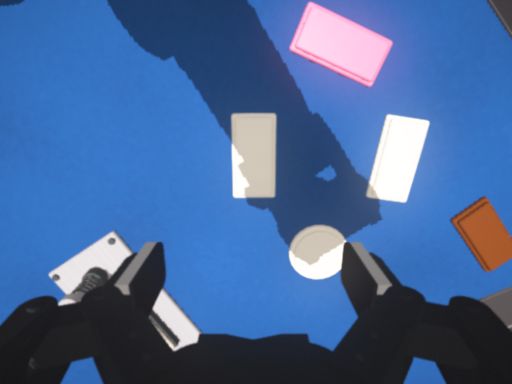

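Wrist view: the shadowed lid spans px (232–276, 113–198), almost aligned with the tool. The other lid is at (398,158), the round lid at (318,251), and the pink and brown ones are kept away from.

Run:
```python
from h import *
s=shot("wrist")
im=s["pixels"].astype(int);print(im[140,255])
m=((im[...,0]>120)&(im[...,0]>im[...,2]-30)).astype(np.uint8);m[:, :220]=0;m[:,290:]=0;m[215:]=0;m[:105]=0
s["pixels"]=np.repeat((m*255)[...,None],3,2)
for l in lids(s,.014,amin=1500):print(l)
plan(417,185,60,154.5,6)
```

```text
[209 200 186]
(array([415., 187., 107.,  55.]), -25.7, array([412., 189.]), array([254., 154.]))
tool yaw now 154.0
[[[0.0,0.0,0.032],[-0.0,-0.0,-0.001],100],[[0.0,0.0,0.032],[-0.0,-0.0,-0.001],100],[[0.0,0.0,0.032],[-0.0,-0.0,-0.001],100],[[0.0,0.0,0.032],[-0.0,-0.0,-0.001],100],[[0.0,0.0,0.032],[-0.0,-0.0,-0.001],100],[[0.0007,0.0016,0.0293],[-0.0,-0.0,-0.001],100]]
```

>>> {"method": "jog_arm", "body": {"increments": [[[0.0025,0.002,0.04],[0,0,-0.007],100],[[0,0,0.04],[0,0,0],100],[[0,0,0.04],[0,0,0],100],[[0,0,0.04],[0,0,0],100],[[0,0,0.04],[0,0,0],100],[[0,0,0.03],[0,0,0],100],[[0,0,0.018],[0,0,0],100],[[0,0,0],[0,0,0],100],[[0,0,0],[0,0,0],100]]}}

```text
t: 3.38
tool_pos: [0.4164, 0.1868, 0.0022]
tcp_rot: [0.001, 0.221, 0.975, 0.0]
wrist_force: [-0.6, -0.1, 0.1]
grip_width: 0.998
grasp_force: 0.0
```

>>> {"method": "jog_arm", "body": {"increments": [[[0,0,0],[0,0,0],50],[[0,0,0],[0,0,0],50],[[0,0,0],[0,0,0],50],[[0,0,0],[0,0,0],50],[[0,0,0],[0,0,0],50],[[0,0,0],[0,0,0],50]], "grip_force": 30}}

```text
t: 4.12
tool_pos: [0.4162, 0.1872, 0.0021]
tcp_rot: [0.0, 0.22, 0.975, 0.0]
wrist_force: [-2.7, -0.3, 7.1]
grip_width: 0.644
grasp_force: 30.9
```

>>> {"method": "jog_arm", "body": {"increments": [[[0,0,-0.01],[0,0,0],50],[[0,0,-0.04],[0,0,0],50],[[0,0,-0.05],[0,0,0],50],[[0,0,-0.05],[0,0,0],50],[[0,0,-0.05],[0,0,0],50],[[0,0,-0.05],[0,0,0],50],[[0,0,0],[0,0,0],50]]}}

```text
t: 5.0
tool_pos: [0.4168, 0.1874, 0.2551]
tcp_rot: [0.003, 0.22, 0.975, 0.001]
wrist_force: [0.2, -1.1, -1.4]
grip_width: 0.645
grasp_force: 32.9
```

Run:
```python
from h import *
s=shot("top");p=s["pixels"][160:260,235:355];cv2.imwrite("pics/stand_top.png",cv2.resize(p,None,fx=6,fy=6,interpolation=cv2.INTER_CUBIC)[...,::-1])
o=observe();print(o["grip_width"],o["grasp_force"],o["wrist_force"])
plan(460,-95,250,188,7,f=50)
```

```text
0.641786827710004 32.86894977092743 [-0.26712079 -0.82088413 -2.88648474]
tool yaw now 154.6
[[[-0.023,-0.034,0.0],[0.0,0.0,-0.083],50],[[-0.02,-0.036,0.0],[0.0,0.0,-0.083],50],[[-0.017,-0.037,0.0],[0.0,0.0,-0.083],50],[[-0.014,-0.038,0.0],[0.0,0.0,-0.083],50],[[-0.011,-0.039,0.0],[0.0,0.0,-0.083],50],[[-0.007,-0.04,0.0],[0.0,0.0,-0.083],50],[[-0.0046,-0.0408,0.0026],[0.0,0.0,-0.083],50]]
```

View pics/stand_top.png

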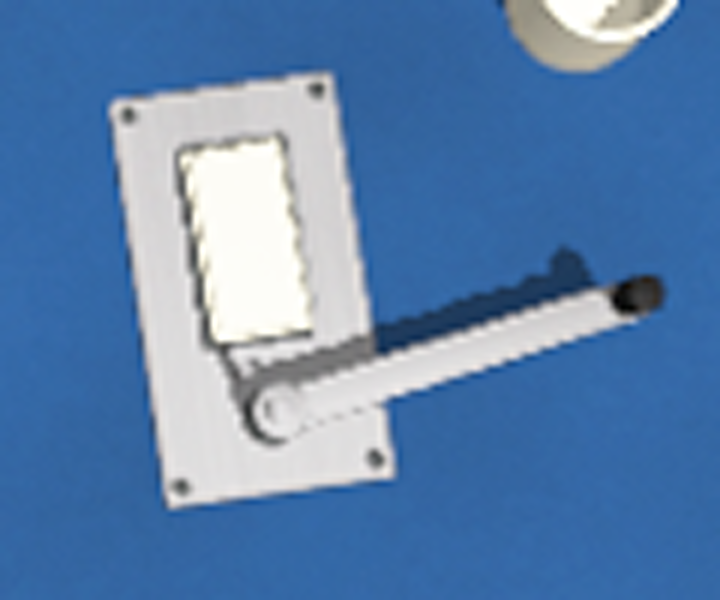

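The crop shows the bright lid with corners at about crop px (180,150), (285,137), (312,330), (215,343). The plate corners and the arm are clear, and the knob top is at about (645,293).

>>> {"method": "jog_arm", "body": {"increments": [[[-0.023,-0.034,0],[0,0,-0.083],50],[[-0.02,-0.036,0],[0,0,-0.083],50],[[-0.017,-0.037,0],[0,0,-0.083],50],[[-0.014,-0.038,0],[0,0,-0.083],50],[[-0.011,-0.039,0],[0,0,-0.083],50],[[-0.007,-0.04,0],[0,0,-0.083],50],[[-0.005,-0.041,0.003],[0,0,-0.083],50],[[0,0,0],[0,0,0],50],[[0,0,0],[0,0,0],50]]}}

```text
t: 6.18
tool_pos: [0.4598, -0.0947, 0.2474]
tcp_rot: [-0.001, -0.068, 0.998, 0.001]
wrist_force: [-0.2, 0.1, -1.1]
grip_width: 0.646
grasp_force: 32.8
```

Run:
```python
from h import *
import pickle
a,b=pickle.load(open("s.pkl","rb"))
for l in lids(a,.034,(262,175,295,222),amin=100,thr=228):print("top",l)
c=np.array([[113,102],[331,72],[394,477],[168,506]])/6+[235,160]-.5+.5/6
w=cast(a,c,.008);print(w.round(3),w.mean(0).round(4))
d=(w[0]+w[1]-w[2]-w[3]);print(np.degrees(np.arctan2(d[1],d[0])))
for n in[(645,293)]: print(cast(a,np.array(n)/6+[235,160]-.4,.125))
s=shot("wrist","w2.png");print(observe()["tool_pos"])
for l in lids(s,.034,amin=1000,thr=225):print("wr",l)
```

```text
top (array([571., -83., 106.,  53.]), 8.5, array([571., -84.]), array([275., 200.]))
[[ 0.657 -0.01   0.008]
 [ 0.672 -0.136  0.008]
 [ 0.44  -0.164  0.008]
 [ 0.426 -0.037  0.008]] [ 0.5486 -0.0869  0.008 ]
6.731476775348678
[[ 0.52973786 -0.28108439  0.125     ]]
[ 0.45987619 -0.09438385  0.24773221]
wr (array([567., 188.,  75.,  74.]), -82.7, array([565., 188.]), array([447., 267.]))
wr (array([509., -93., 143., 127.]), 7.8, array([ 491., -115.]), array([239., 174.]))
```

View pics/w2.png

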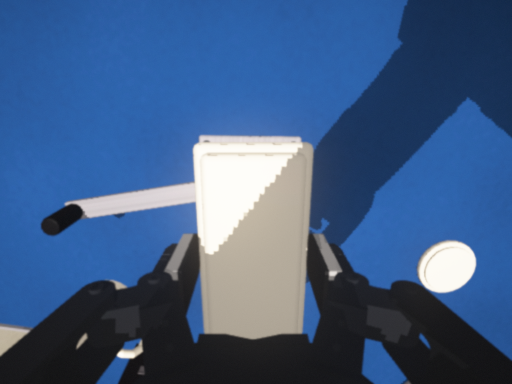

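The wrist view shows the held lid with its robot-side edge at row ~145, columns 195–312, well aligned with the tool. It blocks the stand, so I'll cross-check the stand lid with the scene camera.

Run:
```python
from h import *
import pickle
a,b=pickle.load(open("s.pkl","rb"))
for thr in(200,215,228):
  for l in lids(b,.034,(215,215,265,255),amin=60,thr=thr):print("scene",l)
for l in lids(b,.014,(225,140,310,205),amin=100,thr=190):print("scene loose",l)
s=shot("wrist");w=cast(s,[[196,148],[311,148],[307,334],[203,334]],toolT()[2,3]+.012)
T=np.linalg.inv(toolT());print((np.c_[w,np.ones(4)]@T.T)[:,:3].round(4))
plan(571,-83.5,100,187.5,5,f=50)
```

```text
scene (array([574., -87., 107.,  55.]), 8.4, array([572., -88.]), array([241., 237.]))
scene (array([574., -88., 103.,  53.]), 8.5, array([571., -86.]), array([239., 238.]))
scene (array([571., -84.,  97.,  44.]), 8.3, array([571., -84.]), array([239., 235.]))
scene loose (array([582., 206.,  81.,  76.]), 86.8, array([582., 205.]), array([285., 189.]))
scene loose (array([418., 181., 108.,  53.]), -25.8, array([418., 181.]), array([248., 175.]))
scene loose (array([502., 348., 108.,  54.]), -33.9, array([501., 348.]), array([288., 160.]))
[[ 0.0535 -0.0233 -0.012 ]
 [ 0.0534  0.0261 -0.0119]
 [-0.0449  0.0297 -0.012 ]
 [-0.0448 -0.0252 -0.012 ]]
tool yaw now -172.1
[[[-0.022,-0.001,0.03],[0.0,-0.0,0.001],50],[[-0.022,-0.001,0.03],[0.0,-0.0,0.001],50],[[-0.022,-0.001,0.03],[0.0,-0.0,0.001],50],[[-0.022,-0.001,0.03],[0.0,-0.0,0.001],50],[[-0.0235,-0.0004,0.0279],[0.0,-0.0,0.001],50]]
```

>>> {"method": "jog_arm", "body": {"increments": [[[-0.037,-0.001,0.02],[0,0,0],50],[[-0.037,-0.001,0.03],[0,0,0],50],[[-0.036,-0.001,0.03],[0,0,0],50],[[0,0,0.03],[0,0,0],50],[[0,0,0.03],[0,0,0],50],[[0,0,0.03],[0,0,0],50],[[0,0,0.02],[0,0,0],50],[[0,0,0],[0,0,0],50],[[0,0,0],[0,0,0],50]]}}

```text
t: 7.4
tool_pos: [0.5701, -0.0828, 0.0593]
tcp_rot: [0.001, -0.069, 0.998, -0.0]
wrist_force: [0.5, -0.7, -1.0]
grip_width: 0.648
grasp_force: 32.8
```

Run:
```python
from h import *
o=observe();print(o["tool_pos"],o["wrist_force"],o["grasp_force"])
plan(569.7,-82,37,188,1,f=50)
```

```text
[ 0.57011614 -0.08280665  0.0593112 ] [ 0.52449356 -0.65892609 -1.030339  ] 32.82700181007385
tool yaw now -172.1
[[[0.0003,0.0009,0.0223],[-0.001,0.001,-0.002],50]]
```

>>> {"method": "jog_arm", "body": {"increments": [[[0,0.001,0.012],[0,0,0],50],[[0,0,0.008],[0,0,0],50],[[0,0,0.002],[0,0,0],50],[[0,0,0],[0,0,0],50],[[0,0,0],[0,0,0],50]]}}

```text
t: 8.02
tool_pos: [0.5696, -0.0822, 0.0363]
tcp_rot: [0.0, -0.069, 0.998, -0.0]
wrist_force: [0.1, 0.1, -0.7]
grip_width: 0.643
grasp_force: 32.9
```

>>> {"method": "jog_arm", "body": {"increments": [[[0,0,0.001],[0,0,0],50],[[0,0,0.001],[0,0,0],50],[[0,0,0],[0,0,0],50]]}}

```text
t: 8.4
tool_pos: [0.5697, -0.0823, 0.0361]
tcp_rot: [0.0, -0.069, 0.998, -0.0]
wrist_force: [-7.6, 1.0, 16.8]
grip_width: 0.643
grasp_force: 34.6
```

>>> {"method": "jog_arm", "body": {"increments": [[[0,0,-0.001],[0,0,0],50],[[0,0,0],[0,0,0],80],[[0,0,0],[0,0,0],100],[[0,0,0],[0,0,0],100],[[0,0,0],[0,0,0],100],[[0,0,-0.02],[0,0,0],100],[[0,0,-0.04],[0,0,0],100],[[0,0,-0.05],[0,0,0],100],[[0,0,-0.05],[0,0,0],100],[[0,0,-0.05],[0,0,0],100],[[0,0,0],[0,0,0],100],[[0,0,0],[0,0,0],100]]}}

```text
t: 9.9
tool_pos: [0.5692, -0.0821, 0.2444]
tcp_rot: [-0.001, -0.069, 0.998, 0.0]
wrist_force: [-0.1, 0.8, 0.3]
grip_width: 0.998
grasp_force: 0.0
```

Run:
```python
from h import *
s=shot("wrist","w3.png");print(observe()["t"],observe()["tool_pos"])
for l in lids(s,.048,amin=1500,thr=190):print(l)
```

```text
9.95 [ 0.56905754 -0.082042    0.24389996]
(array([571., 177.,  74.,  74.]), -81.9, array([570., 177.]), array([466., 195.]))
(array([ 548., -135.,  267.,  198.]), -62.7, array([ 514., -115.]), array([215., 119.]))
```

View pics/w3.png

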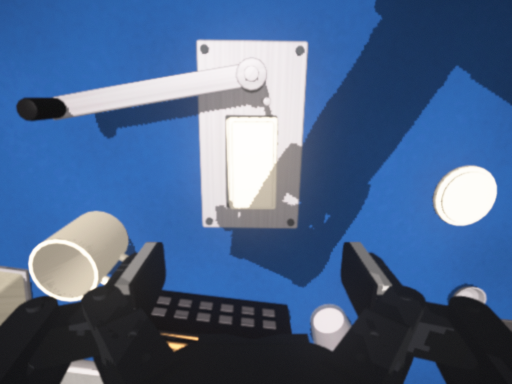

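Wrist view: the stacked lid is at px (227–278, 116–208), on the block; the pivot is at (252,74) and the knob top at about (30,109). I'll zoom to check the fit.

Run:
```python
from h import *
im=cv2.imread("pics/w3.png")[95:225,190:315];cv2.imwrite("pics/w3z.png",cv2.resize(im,None,fx=4.6,fy=4.6,interpolation=cv2.INTER_CUBIC))
plan(500,351,250,146,8,f=100)
```

```text
tool yaw now -172.1
[[[0.001,0.055,-0.001],[0.0,-0.0,0.091],100],[[0.006,0.054,-0.001],[0.0,-0.0,0.091],100],[[0.011,0.054,-0.001],[0.0,-0.0,0.091],100],[[0.016,0.052,-0.001],[0.0,-0.0,0.091],100],[[0.021,0.051,-0.001],[0.0,-0.0,0.091],100],[[0.025,0.049,-0.001],[0.0,-0.0,0.091],100],[[0.029,0.046,-0.001],[0.0,-0.0,0.091],100],[[0.0339,0.0435,0.0014],[0.0,-0.0,0.091],100]]
```

View pics/w3z.png

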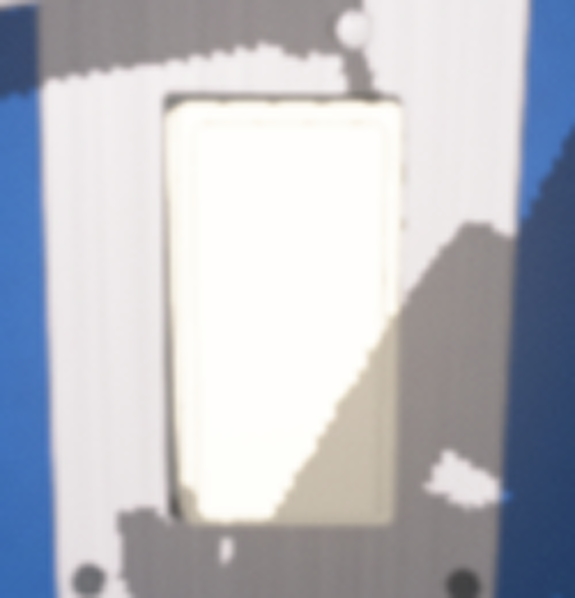

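The lid sits flush over the block, with only thin dark margins and no lower lid edge showing. Now the second lid.

>>> {"method": "jog_arm", "body": {"increments": [[[0.001,0.055,-0.001],[0,0,0.091],100],[[0.006,0.054,-0.001],[0,0,0.091],100],[[0.011,0.054,-0.001],[0,0,0.091],100],[[0.016,0.052,-0.001],[0,0,0.091],100],[[0.021,0.051,-0.001],[0,0,0.091],100],[[0.025,0.049,-0.001],[0,0,0.091],100],[[0.029,0.046,-0.001],[0,0,0.091],100],[[0.034,0.0435,0.0015],[0,0,0.091],100],[[0,0,0],[0,0,0],100],[[0,0,0],[0,0,0],100]]}}

```text
t: 11.2
tool_pos: [0.5002, 0.3505, 0.2496]
tcp_rot: [-0.001, 0.291, 0.957, -0.001]
wrist_force: [-0.2, 0.0, 0.3]
grip_width: 1.0
grasp_force: 0.0
```

Run:
```python
from h import *
s=shot("wrist","w4.png");print(observe()["t"],observe()["tool_pos"])
im=s["pixels"].astype(int)
m=((im[...,0]>120)&(abs(im[...,0]-im[...,2])<60)).astype(np.uint8);m[225:]=0
s["pixels"]=np.repeat((m*255)[...,None],3,2)
for l in lids(s,.014,amin=1500):print(l)
plan(500,352,2,146,1)
```

```text
11.25 [0.50053189 0.34999763 0.25001662]
(array([499., 354., 107.,  56.]), -33.8, array([497., 356.]), array([254., 155.]))
(array([344., 339., 109.,  56.]), 41.5, array([350., 361.]), array([165.,  56.]))
tool yaw now 146.1
[[[0.0014,0.0017,0.248],[-0.001,-0.001,0.002],100]]
```

>>> {"method": "jog_arm", "body": {"increments": [[[0.003,0.002,0.04],[0,0,0],100],[[0,0,0.04],[0,0,0],100],[[0,0,0.04],[0,0,0],100],[[0,0,0.04],[0,0,0],100],[[0,0,0.04],[0,0,0],100],[[0,0,0.03],[0,0,0],100],[[0,0,0.018],[0,0,0],100],[[0,0,0],[0,0,0],100],[[0,0,0],[0,0,0],100]]}}

```text
t: 12.38
tool_pos: [0.4998, 0.3544, 0.0041]
tcp_rot: [0.001, 0.291, 0.957, 0.001]
wrist_force: [-0.8, -0.2, 0.9]
grip_width: 0.999
grasp_force: 0.0
```

>>> {"method": "jog_arm", "body": {"increments": [[[0,0,0],[0,0,0],50],[[0,0,0],[0,0,0],50],[[0,0,0],[0,0,0],50],[[0,0,0],[0,0,0],50],[[0,0,0],[0,0,0],50],[[0,0,0],[0,0,0],50]]}}

```text
t: 13.12
tool_pos: [0.4994, 0.3545, 0.0038]
tcp_rot: [0.001, 0.291, 0.957, 0.0]
wrist_force: [-1.4, -1.3, 6.8]
grip_width: 0.643
grasp_force: 31.8
```

>>> {"method": "jog_arm", "body": {"increments": [[[0,0,-0.01],[0,0,0],50],[[0,0,-0.04],[0,0,0],50],[[0,0,-0.05],[0,0,0],50],[[0,0,-0.05],[0,0,0],50],[[0,0,-0.05],[0,0,0],50],[[0,0,-0.05],[0,0,0],50],[[0,0,0],[0,0,0],50]]}}

```text
t: 14.0
tool_pos: [0.4999, 0.3548, 0.2575]
tcp_rot: [0.003, 0.291, 0.957, 0.003]
wrist_force: [1.0, -0.4, -3.0]
grip_width: 0.642
grasp_force: 32.2
```

Run:
```python
from h import *
o=observe();print(o["t"],o["grip_width"],o["grasp_force"])
s=shot("wrist","w5.png");im=s["pixels"].astype(int)
print(im[100:240:4,255].tolist()[::3])
plan(569.5,-82,250,188,9,f=50)
```

```text
14.0 0.6419460094807691 32.210315465927124
[[70, 135, 219], [46, 77, 130], [49, 80, 130], [55, 85, 133], [218, 209, 195], [226, 217, 203], [232, 225, 211], [233, 227, 212], [235, 228, 213], [235, 228, 213], [254, 254, 251], [255, 255, 255]]
tool yaw now 146.2
[[[-0.033,-0.036,0.0],[0.0,0.0,-0.081],50],[[-0.03,-0.039,0.0],[0.0,0.0,-0.081],50],[[-0.027,-0.041,0.0],[0.0,0.0,-0.081],50],[[-0.024,-0.043,0.0],[0.0,0.0,-0.081],50],[[-0.02,-0.045,0.0],[0.0,0.0,-0.081],50],[[-0.017,-0.046,0.0],[0.0,0.0,-0.081],50],[[-0.013,-0.047,0.0],[0.0,0.0,-0.081],50],[[-0.009,-0.048,0.0],[0.0,0.0,-0.081],50],[[-0.006,-0.0495,0.0042],[0.0,0.0,-0.081],50]]
```

View pics/w5.png

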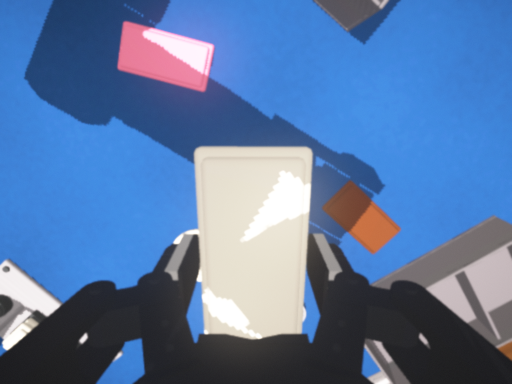

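The held lid spans columns 195–312 with its edge at row ~147, a grasp like the first one. I'll carry it over the stand and lower it.

>>> {"method": "jog_arm", "body": {"increments": [[[-0.033,-0.036,0],[0,0,-0.081],50],[[-0.03,-0.039,0],[0,0,-0.081],50],[[-0.027,-0.041,0],[0,0,-0.081],50],[[-0.024,-0.043,0],[0,0,-0.081],50],[[-0.02,-0.045,0],[0,0,-0.081],50],[[-0.017,-0.046,0],[0,0,-0.081],50],[[-0.013,-0.047,0],[0,0,-0.081],50],[[-0.009,-0.048,0],[0,0,-0.081],50],[[-0.006,-0.0495,0.004],[0,0,-0.081],50],[[0,0,0],[0,0,0],50]]}}

```text
t: 15.3
tool_pos: [0.5687, -0.085, 0.2466]
tcp_rot: [-0.002, -0.067, 0.998, 0.001]
wrist_force: [0.1, -0.1, -1.3]
grip_width: 0.643
grasp_force: 32.2
```

>>> {"method": "jog_arm", "body": {"increments": [[[0,0,0.04],[0,0,0],50],[[0,0,0.05],[0,0,0],50],[[0,0,0.05],[0,0,0],50],[[0,0,0.035],[0,0,0],50],[[0,0,0],[0,0,0],50],[[0,0,0],[0,0,0],50]]}}

```text
t: 16.05
tool_pos: [0.5698, -0.0819, 0.0752]
tcp_rot: [0.001, -0.069, 0.998, -0.0]
wrist_force: [0.7, -0.8, -0.5]
grip_width: 0.641
grasp_force: 32.3
```

Run:
```python
from h import *
o=observe();print(o["tool_pos"],o["wrist_force"])
plan(569.2,-82,53,188,1,f=50)
```

```text
[ 0.56981565 -0.08194129  0.07516655] [ 0.72614008 -0.77035136 -0.50316257]
tool yaw now -172.1
[[[0.0007,0.0,0.0222],[-0.001,0.002,-0.001],50]]
```

>>> {"method": "jog_arm", "body": {"increments": [[[0.0005,0,0.012],[0,0,0],50],[[0,0,0.008],[0,0,0],50],[[0,0,0.002],[0,0,0],50],[[0,0,0],[0,0,0],50],[[0,0,0],[0,0,0],50]]}}

```text
t: 16.68
tool_pos: [0.5689, -0.0823, 0.0519]
tcp_rot: [0.0, -0.069, 0.998, -0.0]
wrist_force: [-0.6, -0.2, 0.1]
grip_width: 0.644
grasp_force: 32.3
```

>>> {"method": "jog_arm", "body": {"increments": [[[0,0,0.001],[0,0,0],50],[[0,0,0],[0,0,0],50]]}}

```text
t: 16.92
tool_pos: [0.5689, -0.0823, 0.0518]
tcp_rot: [0.0, -0.069, 0.998, -0.0]
wrist_force: [-3.0, 1.5, 9.4]
grip_width: 0.646
grasp_force: 33.2
```

Contact at the expected height, so I release, rise and look.

>>> {"method": "jog_arm", "body": {"increments": [[[0,0,-0.001],[0,0,0],50],[[0,0,0],[0,0,0],80],[[0,0,0],[0,0,0],100],[[0,0,0],[0,0,0],100],[[0,0,0],[0,0,0],100],[[0,0,-0.02],[0,0,0],100],[[0,0,-0.04],[0,0,0],100],[[0,0,-0.05],[0,0,0],100],[[0,0,-0.05],[0,0,0],100],[[0,0,-0.035],[0,0,0],100],[[0,0,0],[0,0,0],100],[[0,0,0],[0,0,0],100]]}}

```text
t: 18.42
tool_pos: [0.5684, -0.0822, 0.2458]
tcp_rot: [-0.001, -0.069, 0.998, 0.0]
wrist_force: [0.6, 0.7, -1.4]
grip_width: 1.002
grasp_force: 0.0
```

Run:
```python
from h import *
s=shot("wrist","w6.png");print(observe()["t"],observe()["tool_pos"])
im=s["pixels"];cv2.imwrite("pics/w6z.png",cv2.resize(im[30:230,10:320],None,fx=2.5,fy=2.5,interpolation=cv2.INTER_CUBIC)[...,::-1])
```

```text
18.475 [ 0.56832813 -0.08213008  0.24543421]
```

View pics/w6z.png

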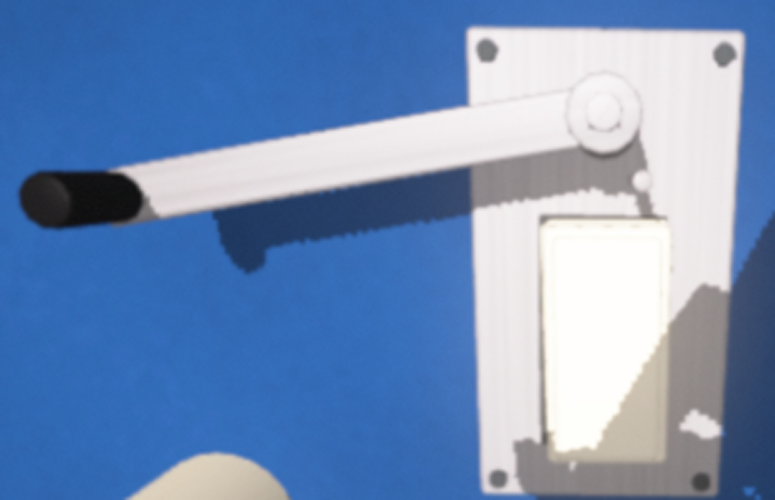

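The pile is neat: one rectangle at crop (540–668, 217–460). The knob top is at crop (48,199) and the pivot cap at (604,111). Next I check the mug's clearance and plan the knob approach.

Run:
```python
from h import *
s=shot("wrist");print("knob",cast(s,[29,109.6],.125),"pivot",cast(s,[251.6,74.4],.088))
t=shot("top")
m=lids(t,.09,(308,138,352,175),amin=100,thr=170);print("mug",m)
plan(530.5,-281.5,235,107.8,8,f=100)
```

```text
knob [[ 0.52911789 -0.27877679  0.125     ]] pivot [[ 0.47381735 -0.09480263  0.088     ]]
mug [(array([ 706., -265.,  109.,   81.]), -73.2, array([ 712., -275.]), array([330., 153.]))]
tool yaw now -172.1
[[[0.008,-0.024,0.001],[-0.0,-0.0,0.175],100],[[0.004,-0.025,0.001],[-0.0,-0.0,0.175],100],[[-0.001,-0.025,0.001],[-0.0,-0.0,0.175],100],[[-0.005,-0.025,0.001],[-0.0,-0.0,0.175],100],[[-0.009,-0.024,0.001],[-0.0,-0.0,0.175],100],[[-0.013,-0.022,0.001],[-0.0,-0.0,0.175],100],[[-0.017,-0.019,0.001],[-0.0,-0.0,0.175],100],[[-0.0199,-0.0153,0.0035],[-0.0,-0.0,0.175],100]]
```

>>> {"method": "jog_arm", "body": {"increments": [[[0.008,-0.024,0.001],[0,0,0.175],100],[[0.004,-0.025,0.001],[0,0,0.175],100],[[-0.001,-0.025,0.001],[0,0,0.175],100],[[-0.005,-0.025,0.001],[0,0,0.175],100],[[-0.009,-0.024,0.001],[0,0,0.175],100],[[-0.013,-0.022,0.001],[0,0,0.175],100],[[-0.017,-0.019,0.001],[0,0,0.175],100],[[-0.02,-0.015,0.003],[0,0,0.175],100],[[0,0,0],[0,0,0],100],[[0,0,0],[0,0,0],100]]}}

```text
t: 19.82
tool_pos: [0.5313, -0.2808, 0.2365]
tcp_rot: [-0.0, 0.589, 0.808, 0.0]
wrist_force: [0.3, -0.2, -0.2]
grip_width: 0.998
grasp_force: 0.0
```

Run:
```python
from h import *
s=shot("wrist","w7.png");print(observe()["t"],observe()["joint_positions"].round(2))
im=s["pixels"];m=(im.max(2)<70).astype(np.uint8);m[240:]=0;m[:,:120]=0;m[:,400:]=0
for c in cv2.findContours(m,cv2.RETR_EXTERNAL,cv2.CHAIN_APPROX_SIMPLE)[0]:
    if cv2.contourArea(c)>150: print(cv2.boundingRect(c),cv2.contourArea(c))
plan(530,-280.5,90,107.8,4,f=100)
```

```text
19.875 [-0.68  0.48  1.24  0.    1.42 -0.99]
(242, 169, 18, 25) 317.0
tool yaw now 107.9
[[[0.0,-0.0,0.037],[-0.0,-0.0,0.0],100],[[0.0,-0.0,0.037],[-0.0,-0.0,0.0],100],[[0.0,-0.0,0.037],[-0.0,-0.0,0.0],100],[[0.0006,-0.0013,0.0357],[-0.0,-0.0,0.0],100]]
```

View pics/w7.png

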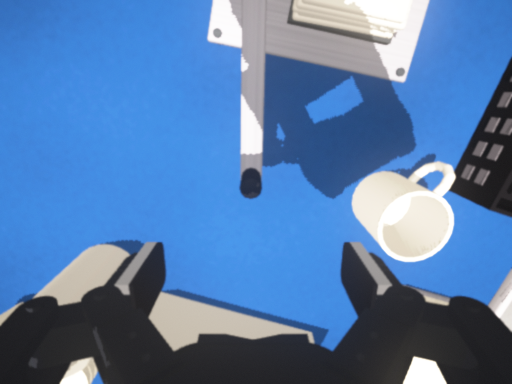

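The wrist view shows the knob top at px (250,184), below and between the fingers, with the mug at (405,215) clear of the path. The milk is at the lower left, so I check its distance.

Run:
```python
from h import *
import pickle
s=shot("wrist");print(cast(s,[250.5,184],.125))
a,b=pickle.load(open("s.pkl","rb"))
print("milk cap",cast(a,[448,258],.22),cast(a,[445,258],.18),"base",cast(a,[398,252],.0), cast(b,[101,266],.22))
```

```text
[[ 0.52890038 -0.2776159   0.125     ]]
milk cap [[ 0.37812015 -0.54114399  0.22      ]] [[ 0.37695324 -0.5529559   0.18      ]] base [[ 0.39270681 -0.49010225  0.        ]] [[ 0.38630639 -0.50336118  0.22      ]]
```

>>> {"method": "jog_arm", "body": {"increments": [[[0.0015,-0.001,0.04],[0,0,0],100],[[0,0,0.04],[0,0,0],100],[[0,0,0.04],[0,0,0],100],[[0,0,0.026],[0,0,0],100],[[0,0,0],[0,0,0],60],[[0,0,0],[0,0,0],40],[[0,0,0],[0,0,0],30],[[0,0,0],[0,0,0],10],[[0,0,0],[0,0,0],10],[[0,0,0],[0,0,0],10],[[0,0,0],[0,0,0],10],[[0,0,0],[0,0,0],10]], "grip_force": 30}}

```text
t: 21.42
tool_pos: [0.53, -0.2807, 0.0919]
tcp_rot: [0.001, 0.59, 0.808, -0.0]
wrist_force: [-1.9, 1.5, 5.8]
grip_width: 0.221
grasp_force: 29.7
```

Run:
```python
from h import *
o=observe();print(o["t"],o["tool_pos"],o["wrist_force"],o["grip_width"],o["grasp_force"])
T=toolT();print(np.degrees(np.arctan2(T[1,0],T[0,0])))
for p in [(.471,-.096),(.4738,-.0948)]:
  d=T[:2,3]-p;print(np.hypot(*d),np.degrees(np.arctan2(d[1],d[0])))
```

```text
21.425 [ 0.53004858 -0.28073666  0.09191328] [-1.85219398  1.49142602  5.79863182] 0.22101701976095509 29.678888618946075
107.70933487164093
0.19394423840227706 -72.27422303460312
0.19425844525399683 -73.16866078852742
```

>>> {"method": "jog_arm", "body": {"increments": [[[0.0006,0.0155,0],[0,0,-0.08],10],[[0.0006,0.0155,0],[0,0,-0.08],10],[[0.0006,0.0155,0],[0,0,-0.08],10],[[0.0006,0.0155,0],[0,0,-0.08],10],[[0.0006,0.0155,0],[0,0,-0.08],10],[[0.0006,0.0155,0],[0,0,-0.08],10],[[0,0,0],[0,0,0],10]]}}

```text
t: 22.3
tool_pos: [0.6094, -0.2331, 0.0919]
tcp_rot: [0.002, 0.381, 0.925, -0.001]
wrist_force: [0.0, -4.1, 6.0]
grip_width: 0.223
grasp_force: 29.9
```

```bash
cat > st.py <<'E'
from h import *
o=observe();T=toolT();print(o["t"],o["tool_pos"].round(4),o["grip_width"],o["grasp_force"],np.degrees(np.arctan2(T[1,0],T[0,0])))
print("tool force",(T[:3,:3].T@o["wrist_force"]).round(1))
d=T[:2,3]-(.471,-.096);print(np.hypot(*d),np.degrees(np.arctan2(d[1],d[0])))
E
python3 st.py
```

```text
22.3 [ 0.6094 -0.2331  0.0919] 0.22346840514979865 29.86989140510559 135.23126425940137
tool force [-2.9 -2.9 -6. ]
0.1948198251301057 -44.7141401203509
```

>>> {"method": "jog_arm", "body": {"increments": [[[0.0006,0.0155,0],[0,0,-0.08],10],[[0.0006,0.0155,0],[0,0,-0.08],10],[[0.0006,0.0155,0],[0,0,-0.08],10],[[0.0006,0.0155,0],[0,0,-0.08],10],[[0.0006,0.0155,0],[0,0,-0.08],10],[[0.0006,0.0155,0],[0,0,-0.08],10],[[0.0006,0.0155,0],[0,0,-0.08],10],[[0.0006,0.0155,0],[0,0,-0.08],10],[[0.0006,0.0155,0],[0,0,-0.08],10],[[0.0004,0.012,0],[0,0,-0.06],10],[[0,0,0],[0,0,0],10]]}}

```text
t: 23.68
tool_pos: [0.666, -0.0968, 0.092]
tcp_rot: [0.002, 0.001, 1.0, -0.001]
wrist_force: [5.0, -5.8, 2.9]
grip_width: 0.222
grasp_force: 29.7
```

```bash
python3 st.py
```

```text
23.675 [ 0.666  -0.0968  0.092 ] 0.22229339338483148 29.662772119045258 179.87427550711047
tool force [-5.  -5.8 -2.9]
0.19499981893781887 -0.22044551699255982
```

>>> {"method": "jog_arm", "body": {"increments": [[[0.0002,0.0078,0],[0,0,-0.04],10],[[0.0002,0.0078,0],[0,0,-0.04],10],[[0.0001,0.004,0],[0,0,-0.02],10],[[0,0.002,0],[0,0,-0.01],10],[[0,0,0],[0,0,0],10]]}}

```text
t: 24.3
tool_pos: [0.6648, -0.0759, 0.092]
tcp_rot: [0.002, -0.053, 0.999, -0.001]
wrist_force: [6.3, -6.1, 3.2]
grip_width: 0.227
grasp_force: 29.7
```

```bash
python3 st.py
```

```text
24.3 [ 0.6648 -0.0759  0.092 ] 0.22711625126421972 29.663378298282623 -173.90846505159968
tool force [-5.6 -6.7 -3.2]
0.1948488170135916 5.919509230683784
```

>>> {"method": "jog_arm", "body": {"increments": [[[0,0.002,0],[0,0,-0.01],10],[[0,0.002,0],[0,0,-0.01],10],[[0,0.002,0],[0,0,-0.01],10],[[0,0,0],[0,0,0],10]]}}

```text
t: 24.8
tool_pos: [0.6644, -0.0722, 0.092]
tcp_rot: [0.003, -0.067, 0.998, -0.003]
wrist_force: [7.8, -15.3, 2.0]
grip_width: 0.223
grasp_force: 30.0
```

```bash
python3 st.py
```

```text
24.8 [ 0.6644 -0.0722  0.092 ] 0.22329788586479074 29.997509121894836 -172.26995983520405
tool force [ -5.7 -16.2  -1.9]
0.1948684138201411 7.021431322487912
```

>>> {"method": "jog_arm", "body": {"increments": [[[0,0,0],[0,0,0],10],[[0,0,0],[0,0,0],10],[[0,0,0],[0,0,0],10],[[0,0,0],[0,0,0],10],[[0,0,0],[0,0,0],10],[[0,0,0],[0,0,0],10],[[0,0,0],[0,0,0],10],[[0,0,0],[0,0,0],10]]}}

```text
t: 25.8
tool_pos: [0.6644, -0.0722, 0.092]
tcp_rot: [0.003, -0.067, 0.998, -0.003]
wrist_force: [7.0, -15.1, 1.1]
grip_width: 0.224
grasp_force: 30.0
```

```bash
python3 st.py; python3 -c "
from h import *
print(finish_job())"
```

```text
25.8 [ 0.6644 -0.0722  0.092 ] 0.22411845708156505 29.98407483100891 -172.28079224663313
tool force [ -4.9 -15.9  -1. ]
0.19483747700994888 7.01979095961201
the job is handed in; nothing more can be done
None
```

I stacked both loose lids on the bottom lid, swung the keeper to its stop and handed the job in at about 26 s with the gripper still holding the knob there; no verdict came back, and I took no picture of the pile after the swing.

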